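# Stage a mortar puck in the specimen feeder and open its air cock

## Robot

A 6-joint arm with a two-finger parallel gripper is mounted at the origin on the work surface. World frame = base frame: x ahead of the robot, y to its left, z up, the work surface at z = 0. Lengths are in m, angles in degrees, forces in N, time in s.
With the tool pointing down it reaches from about 0.425 to 0.95 m from the base axis. Payload 14.7 kg.
Tool frame: the origin (TCP) lies at the very end of the fingers, on their centre line; the grasp point (between the pads) lies 19 mm behind it; z points along the fingers, y is the line along which they close (so a half turn about z gives the same grasp; the last joint's range is limited). The gripper opens to 85 mm and grips with 20 to 120 N. Pads are 22 mm wide; open, the fingers measure 114 mm over their backs; the gripper's body (76 mm by 85 mm) begins 54 mm behind the grasp point. The pads swing forward as they close: fully open they stand 13 mm farther back than shut.
Start: joints at [-72.8, 27.513, 91.461, -0, 61.026, -2.67], TCP at [0.221, -0.611, 0.231] pointing down, gripper open.
Joint ranges: [-157.49, 157.49], [-46.99, 117.5], [13.45, 153.17], [-89.5, 269.5], [5.16, 153.95], [-167.48, 167.48]. Speed limits (degrees/s): [108.29, 108.29, 136.94, 172.46, 172.46, 172.46].

## Interface

Orientations are given as [roll, pitch, yaw] about the fixed x, y, z axes, in that order (R = Rz(yaw) Ry(pitch) Rx(roll)).
In Python, from cell import manip, eyes, job gives the robot as it stands.
- The arm moves only by the tool jog_arm, never from a script. Its arguments are lists of equal length, an entry for each row: "xyz": the shift along the tool's x, y, z in cm, a list of three; "turn": the turn about the tool's z in rad. In form: {"xyz": [[dx, dy, dz], ...], "turn": [turn, ...]}. A call has 1 to 8 rows; each row is the pose to reach, as a shift and turn from the pose commanded when the call began, along the tool's axes at that moment; what a row does not reach only later rows make up. A row lasts 1/12 s, in which the tool goes at most 41.7 mm and 7.16 degrees, less where a joint would pass 70% of its speed; a pose out of reach is approached as far as the arm can. A call with a gripper value outside its range is refused whole. "gripper" is the closure, from -1 (fully open) to 1 (shut), set as the call begins (left out, the last holds). The fingers move at their own pace and stop on an object; the grip force is fixed at half the most. Time passes only in rows, so rows that repeat a pose let the fingers close. It gives the time, the measured TCP pose, the force, the opening and the grip force at its end, in the units of the state.
- manip.sense(): the state, without advancing time (a new reading comes with each control period).
- eyes.grab_frame(name): name is "scene" or "side" or "wrist"; returns the picture (400x640x3 uint8, red, green, blue); there is no depth.
- eyes.calibration(name): a dict with "fx", "fy", "cx", "cy" (pixels), "R" (3x3) and "t" (3): a world point X has camera coordinates R X + t; the wrist camera has in their place "hand_eye" (4x4, takes a point from camera to tool coordinates, whose origin is the TCP and whose axes are the flange's). Camera axes: x right, y down, z forward; pixel columns grow to the right and rows downward; lengths in m; the calibration is good to about 2 mm. A picture is of the moment at which its call begins: read the wrist's pose just before it. calibration takes no time and is no camera call.
- job.close_job(): hands the job in; it is judged then, once.
The state is a dict: "time": time; "q": joint angles; "joint_velocities": joint speeds; "joint_torque": joint torques, N m; "tool_pos": TCP position; "eef_rot": TCP orientation; "contact_force": force on the tool from outside, world axes, zero at the start; "ft_torque": the same for the moment, N m; "gripper_width": opening from 0.0 (shut) to 1.0 (fully open); "gripper_force": force on a finger pad.
Only numpy, scipy, OpenCV 4.12 (cv2) and the standard library are available. Lean on these libraries where they do the work, as an engineer would, in place of code of your own. Each camera call takes 0.05 s, during which the arm holds its last target. There are 200 camera calls.

## Task

Slide the mortar puck from the feeder's deck into the chute and push it down, without lifting it out, past the sprung keeper until it is fully home against the escapement stop and the keeper has closed behind it; press it home, but do not ram it. Only then open the air cock: swing its handle a quarter turn until it runs against its hard stop, in line with the pipe. Do not disturb the amber bottle.

Things in the scene. Friction and masses are not known exactly. Their poses are not given: they have to be found in the camera images.
- feeder: Fixed specimen feeder, in a new place and yaw each time: level loading deck, then a chute falling at 12 degrees. Origin: on the bench under the middle of its blue base plate (200 x 460 x 12 mm); z up, +y points downhill, x across, all centred on x = 0. Deck: aluminium, top 115 mm up, 170 mm wide, y -210 to -70 mm, 18 mm high sides, open at its -y end.
- crest (a point): Mid point of the crest, floor level, where the deck's sides have funnelled in to the chute (feeder y -70 mm, 115 mm up); axes as the feeder's, +y downhill, z up. From here the chute falls at 12 degrees for 280 mm, straight, 84 mm clear between side walls 18 mm high. Friction holds the puck on the slope: it does not slide by itself.
- puck: Plain grey mortar test puck to be fed: a disc 76 mm in diameter, 45 mm tall, 0.3 to 0.65 kg, starting flat somewhere on the feeder's level deck (two spares like it lie in a grey tray on the bench: not needed). Origin: centre of its underside, z along its axis. Sliding it takes 1 to 5 N, and up to about 6 N more at the keeper.
- stop (a joint): Sprung plunger (28 mm wide) in the dark steel escapement across the lower chute; metres: 0 = out, 0.005 = in, the puck firm on the two fixed jaws beside it (force rises steeply). Spring about 1 N. The escapement's place along the chute varies and is not reported: the seated puck's centre is 132 to 173 mm down the slope from the crest.
- keeper (a joint): Sprung steel finger of the escapement, pivoted outside the +x wall, 20 to 44 mm above the chute floor, its tip 15 mm inside the wall, pointing downhill; radians: 0 = closed, up to about 0.36 as the puck's widest part passes, then snaps back to 0 behind the rear +x side of the seated puck. Leaves the middle of the puck's rear free for a pusher 30 mm wide.
- cock: Fixed air cock on the bench, in a new place and yaw each time. Origin: on the bench under the valve spindle; z up; its 26 mm steel pipe runs along its y axis at 55 mm height, 97 mm either side, with a brass ball body in the middle; all but the spindle is below 81 mm.
- handle (a joint): Handle of the cock, radians: 0 = shut, pointing along the cock's -x (across the pipe); 1.571 = open, against its hard stop, pointing along the cock's -y (along the pipe). Opens counter-clockwise from above, stays where left, takes about 0.25 N m; starts at 0 to 0.2. Flat bar with a black grip 21 mm wide, 48 to 108 mm from the spindle, 98 to 108 mm above the bench.
- handle_tip (a point): Point on the cock's handle 105 mm from the spindle axis, near its free end, 103 mm above the bench; its x axis points towards the spindle.
- bottle: Amber glass bottle, 68 mm diameter, 170 mm tall, standing loose; origin at the centre of its underside.
Not all that is in view belongs to the job. Leave any red look-alike of the cock alone.

How it is judged:
By the outcome, as a careful person would: the job done as asked, in the order asked, and still so for the second after the job is handed in, with the robot touching nothing.
It also fails if it takes over 64 s, if anything falls off the work surface, if the arm or the gripper's body presses on something with over 40 N, if the wrist force passes 120 N, or if a joint passes its speed limit or range.

## Working session

There is one attempt and no reset: what is moved stays moved. The work goes in short steps, Python scripts to look and compute and a tool call to move; the robot and the scene stay as the last step left them, time stands still between calls to the robot, and variables do not carry over. Pictures are saved under pics/ and viewed, at most 10 in all, crops included, and the job is handed in when it is done.

Besides the shell and the picture viewer there is one more tool, called after ">>>" in YAML: its name, and indented under it one key for each argument. jog_arm: Moves the arm, as the interface text tells. Its arguments: {"type":"object","properties":{"xyz":{"type":"array"},"turn":{"type":"array"},"gripper":{"type":"number"}},"required":["xyz","turn"]}

```bash
mkdir -p pics; python3 - <<'E'
from cell import manip, eyes, job
import cv2
s=manip.sense(); print({k:s[k] for k in ['time','tool_pos','eef_rot','contact_force','gripper_width']})
for n in ['scene','side','wrist']:
    f=eyes.grab_frame(n); cv2.imwrite(f'pics/{n}0.png',f[:,:,::-1])
    c=eyes.calibration(n); print(n,c)
E
```

```text
{'time': 0.0, 'tool_pos': array([ 0.22085483, -0.61091342,  0.23068705]), 'eef_rot': array([-1.79933379e+02, -4.43897262e-03,  1.98712676e+01]), 'contact_force': array([ 0.72845375, -0.23060624,  0.61558281]), 'gripper_width': 0.9998693654847693}
scene {'fx': 432.4959493365923, 'fy': 432.4959493365923, 'cx': 312.1711613816011, 'cy': 198.19777599808435, 'R': array([[ 0.18377354,  0.98296475,  0.00275529],
       [ 0.68581248, -0.12620934, -0.71675132],
       [-0.70419353,  0.13360954, -0.69732343]]), 't': array([ 0.01486833, -0.28082614,  1.4073768 ])}
side {'fx': 408.8938481079177, 'fy': 408.8938481079177, 'cx': 322.71697512672694, 'cy': 196.48988257285617, 'R': array([[-9.88815113e-01, -1.49145258e-01,  6.03367179e-04],
       [-8.31306523e-02,  5.47778412e-01, -8.32483097e-01],
       [ 1.23830394e-01, -8.23222026e-01, -5.54050115e-01]]), 't': array([0.47719808, 0.1674909 , 0.96079955])}
wrist {'fx': 302.4082781880446, 'fy': 302.4082781880446, 'cx': 314.7877037678472, 'cy': 203.42844946172434, 'hand_eye': array([[-8.50821956e-05, -9.60207256e-01, -2.79288413e-01,
         6.93087142e-02],
       [ 9.99998149e-01,  4.55112248e-04, -1.86933685e-03,
         1.21523724e-03],
       [ 1.92205838e-03, -2.79288055e-01,  9.60205441e-01,
        -1.44090339e-01],
       [ 0.00000000e+00,  0.00000000e+00,  0.00000000e+00,
         1.00000000e+00]])}
```

View pics/scene0.png

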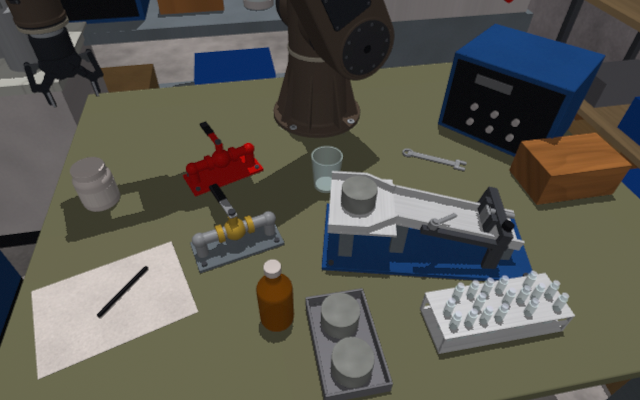

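View pics/side0.png

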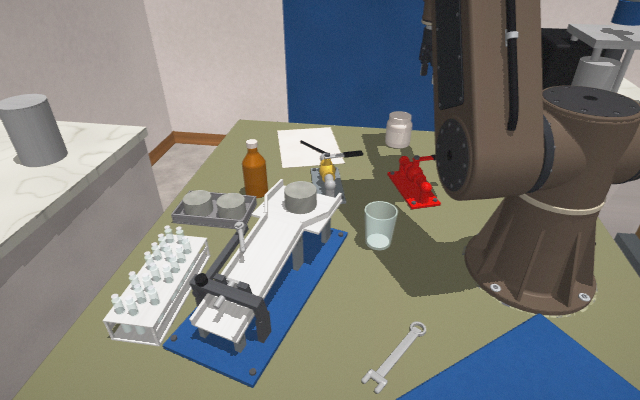

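The scene view shows the puck on the deck at (360,195), with the chute falling to the right to the escapement at about (495,225). The brass and steel cock is at (235,230) with its black grip at (219,197). The red look-alike is at (222,165) and the bottle at (275,300). The brass-bodied cock fits the description, and I'll confirm it in an enlarged crop.

```bash
python3 - <<'E'
import cv2
f=cv2.imread('pics/scene0.png')
cv2.imwrite('pics/fe.png',cv2.resize(f[160:285,315:535],None,fx=3.6,fy=3.6,interpolation=cv2.INTER_CUBIC))
cv2.imwrite('pics/co.png',cv2.resize(f[175:275,180:300],None,fx=5,fy=5,interpolation=cv2.INTER_CUBIC))
E
```

```text
(no output)
```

View pics/fe.png

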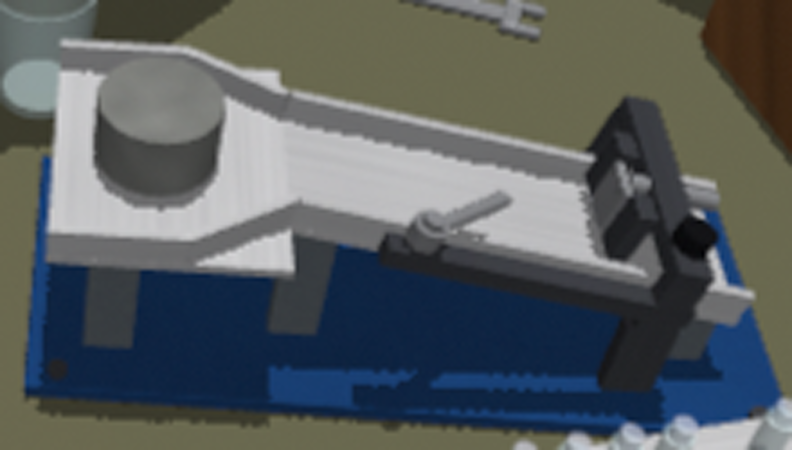

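View pics/co.png

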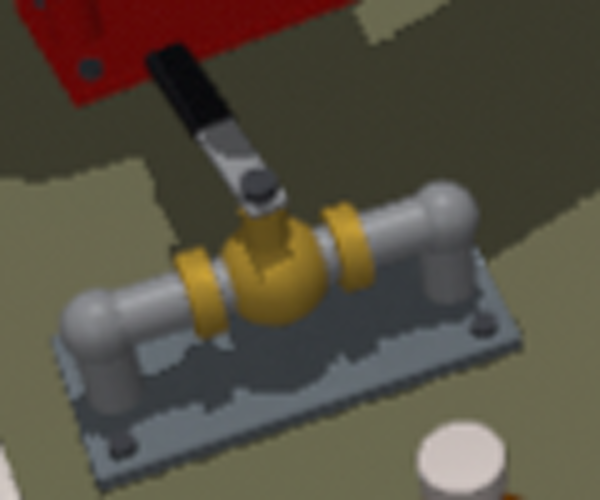

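The crop confirms the real cock: brass ball, steel pipe, and a black grip whose end is at scene px (213,186), with the spindle top at (232,212). The puck's top ellipse is centred at about px (359,187). I'll fit the poses now.

```bash
cat > h.py <<'E'
import numpy as np, cv2
from scipy.optimize import least_squares
from cell import manip, eyes, job
C={n:eyes.calibration(n) for n in('scene','side')}
def proj(n,X):
    c=C[n]; P=np.atleast_2d(X)@np.array(c['R']).T+c['t']; return np.c_[c['fx']*P[:,0]/P[:,2]+c['cx'],c['fy']*P[:,1]/P[:,2]+c['cy']]
def at(n,uv,z):
    c=C[n]; R=np.array(c['R']); o=-R.T@c['t']; d=R.T@[(uv[0]-c['cx'])/c['fx'],(uv[1]-c['cy'])/c['fy'],1]; return o+d*(z-o[2])/d[2]
def T(p,X):
    a=p[2]; X=np.atleast_2d(X); return np.c_[p[0]+np.cos(a)*X[:,0]-np.sin(a)*X[:,1],p[1]+np.sin(a)*X[:,0]+np.cos(a)*X[:,1],X[:,2]]
E
python3 - <<'E'
from h import *
fe=lambda x,y:(315+x/3.6,160+y/3.6)
co=lambda x,y:(180+x/5,175+y/5)
obj=np.array([[.1,-.23,.012],[-.1,-.23,.012],[-.042,-.07,.133],[.042,-.07,.133],[-.042,-.07,.115]])
pix=np.array([fe(27,388),fe(45,158),fe(290,93),fe(300,204),fe(286,122)])
r=least_squares(lambda p:(proj('scene',T(p,obj))-pix).ravel(),[.6,.1,0],loss='soft_l1')
print('feeder',r.x,np.degrees(r.x[2]));print(np.round(r.fun.reshape(-1,2),1))
p=r.x
for n,uv in(('scene',fe(160,99)),('side',(300.5,190))): 
    X=at(n,uv,.16); a=p[2]; d=X[:2]-p[:2]; print('puck',n,X,'in feeder',np.cos(a)*d[0]+np.sin(a)*d[1],-np.sin(a)*d[0]+np.cos(a)*d[1])
l=at('scene',co(95,325),.055);rr=at('scene',co(445,212),.055); print('pipe',l,rr,np.linalg.norm(l-rr),(l+rr)/2,'yaw',np.degrees(np.arctan2(-(rr-l)[0],(rr-l)[1])))
t=at('scene',co(167,53),.108);s=at('scene',co(258,188),.108);print('tip',t,'spindle',s,np.linalg.norm(t-s),np.degrees(np.arctan2(*(t-s)[1::-1])))
b=at('scene',(272.5,268),.17);print('bottle',b, at('side',(252,144),.17))
f=[eyes.grab_frame('scene'),eyes.grab_frame('side')]
pts=np.array([[sx*.1,sy*.23,.012] for sx in(-1,1) for sy in(-1,1)]+[[sx*.042,-.07,z] for sx in(-1,1) for z in(.115,.133)]+[[sx*.042,-.07+.28*np.cos(.2094)+z*np.sin(.2094),.115-.28*np.sin(.2094)+z] for sx in(-1,1) for z in(0,.018)]+[[sx*.085,-.21,z] for sx in(-1,1) for z in(.115,.133)])
out=[]
for n,im,(x0,y0,x1,y1) in(('scene',f[0],(310,150,550,290)),('side',f[1],(160,160,360,390))):
    k=3.3 if n=='scene' else 2.6
    g=cv2.resize(im[y0:y1,x0:x1,::-1],None,fx=k,fy=k,interpolation=cv2.INTER_CUBIC)
    for u in proj(n,T(p,pts)): cv2.circle(g,tuple(int(v) for v in((u-[x0,y0])*k)),3,(0,0,255),1)
    cv2.imwrite(f'pics/ov_{n}.png',g)
E
```

```text
feeder [ 0.58644086  0.13135921 -0.26251225] -15.040843870008418
[[-3.6  0.4]
 [-3.3 -0.2]
 [ 0.8  1.6]
 [ 0.6 -1.7]
 [ 0.8 -0.5]]
puck scene [ 0.54097586 -0.01521089  0.16      ] in feeder -0.005871369266668432 -0.1533472750849256
puck side [ 0.53596358 -0.00866748  0.16      ] in feeder -0.01240999805462397 -0.14832875551555363
pipe [ 0.5327018  -0.36642117  0.055     ] [ 0.49296424 -0.20838724  0.055     ] 0.16295335580930695 [ 0.51283302 -0.2874042   0.055     ] yaw 14.114387292788498
tip [ 0.42044782 -0.3246513   0.108     ] spindle [ 0.51454668 -0.28811621  0.108     ] 0.1009426041862797 -158.78066063608082
bottle [ 0.72305515 -0.2207857   0.17      ] [ 0.70933527 -0.20249718  0.17      ]
```

View pics/ov_side.png

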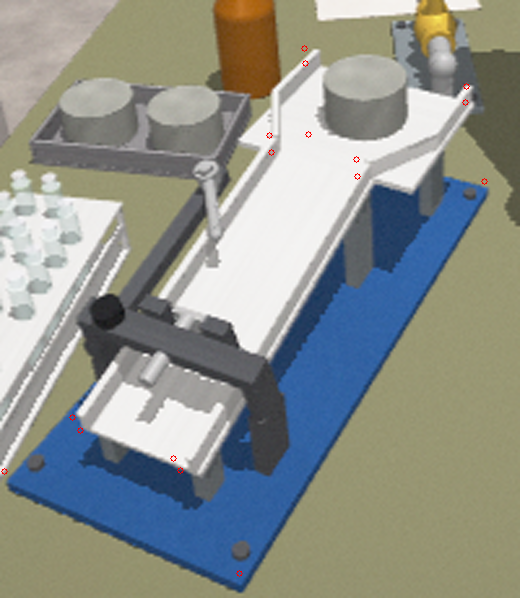

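The overlay on the side view is off by about 3 px, so I'll refit jointly with plate and crest points from both views.

```bash
cat >> h.py <<'E'
F=None
E
python3 - <<'E'
from h import *
fe=lambda x,y:(315+x/3.6,160+y/3.6)
si=lambda x,y:(160+x/2.6,160+y/2.6)
A=[('pl++' ,[.1,-.23,.012],'scene',fe(27,388)),('pl-+',[-.1,-.23,.012],'scene',fe(45,158)),('pl+end',[.1,.23,.012],'scene',fe(783,405)),
('cr-t',[-.042,-.07,.133],'scene',fe(290,93)),('cr+t',[.042,-.07,.133],'scene',fe(300,204)),('cr-b',[-.042,-.07,.115],'scene',fe(286,122)),
('dk+',[.085,-.21,.133],'scene',fe(50,237)),('dk-',[-.085,-.21,.133],'scene',fe(62,42)),
('pl-s',[-.1,-.23,.012],'side',si(487,186)),('pl-e',[-.1,.23,.012],'side',si(243,582)),('pl+e',[.1,.23,.012],'side',si(9,484)),
('cr+t',[.042,-.07,.133],'side',si(276,147)),('cr-t',[-.042,-.07,.133],'side',si(367,172)),
('dk+',[.085,-.21,.133],'side',si(318,50)),('dk-',[-.085,-.21,.133],'side',si(473,88))]
def res(p): return np.array([(proj(n,T(p,X))[0]-uv) for _,X,n,uv in A])
r=least_squares(lambda p:res(p).ravel(),[.58,.13,-.26],loss='soft_l1')
p=r.x;print('feeder',p,np.degrees(p[2]))
for a,e in zip(A,res(p)): print(a[0],a[2],np.round(e,1))
print('crest',T(p,[0,-.07,.115]))
# puck: fit xy from both
pk=[('scene',fe(160,99),.16),('side',si(365,86),.16)]
q=least_squares(lambda v:np.r_[[(proj(n,[v[0],v[1],z])[0]-uv) for n,uv,z in pk]].ravel(),[.54,-.01]);a=p[2];d=q.x-p[:2]
print('puck',q.x,q.fun,'feeder',np.cos(a)*d[0]+np.sin(a)*d[1],-np.sin(a)*d[0]+np.cos(a)*d[1])
print(manip.sense()['time'])
E
```

```text
feeder [ 0.58065021  0.1342142  -0.25071539] -14.364933487570385
pl++ scene [-2.4 -0.9]
pl-+ scene [-3.2 -1.2]
pl+end scene [2.2 6.2]
cr-t scene [ 1. -0.]
cr+t scene [ 1.3 -3.5]
cr-b scene [ 1.  -2.2]
dk+ scene [ 2.5 -0.8]
dk- scene [ 1.7 -1.3]
pl-s side [ 0.4 -1.4]
pl-e side [ 3.  -1.2]
pl+e side [ 1.  -2.1]
cr+t side [-0.7 -3.4]
cr-t side [-1.9 -4.2]
dk+ side [-4.3  0.1]
dk- side [-1.2 -0.1]
crest [[0.56328342 0.06640274 0.115     ]]
puck [ 0.53732078 -0.01075712] [ 1.58638108 -1.41196455 -0.28497291 -3.60663213] feeder -0.0060077861202769145 -0.1511887182260277
0.25
```

View pics/ov_scene.png

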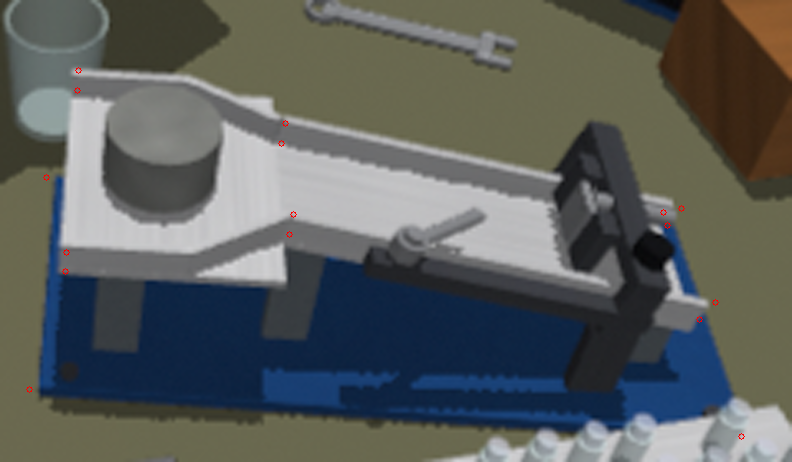

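The base-plate picks from the first overlay show that my scene-only yaw was slightly off; the joint fit gives about -14°. I'll refine with the wrist camera from above, first over the cock (on the way) and then over the feeder.

>>> jog_arm:
  xyz:
    - [4,-2,-1]
    - [8,-4,-2]
    - [12,-6,-3]
    - [16,-8,-4]
    - [20,-10,-5]
    - [24,-12,-6]
    - [28,-14,-7]
    - [32,-16,-7]
  turn: [-0.12,-0.24,-0.36,-0.48,-0.6,-0.72,-0.84,-0.95]
  gripper: 1

```text
time: 0.92
tool_pos: [0.447, -0.3737, 0.2999]
eef_rot: [179.9, 0.0, 74.6]
contact_force: [0.9, -0.6, 1.0]
gripper_width: 0.0
gripper_force: 0.0
```

```bash
python3 - <<'E'
from h import *
import pickle
s=manip.sense(); f=eyes.grab_frame('wrist'); cv2.imwrite('pics/w1.png',f[:,:,::-1]); pickle.dump(dict(s),open('w1.pkl','wb'))
E
```

>>> jog_arm:
  xyz:
    - [4,0,0]
    - [8,0,0]
    - [12,0,0]
    - [16,0,0]
    - [20,0,0]
    - [24,0,0]
    - [28,0,0]
    - [32,0,0]
  turn: [0,0,0,0,0,0,0,0]

```text
time: 1.63
tool_pos: [0.5324, -0.065, 0.2986]
eef_rot: [180.0, 0.0, 74.3]
contact_force: [0.2, -0.0, -0.3]
gripper_width: -0.001
gripper_force: 0.0
```

>>> jog_arm:
  xyz:
    - [4,0,0]
    - [8,0,0]
    - [12,0,0]
    - [16,0,0]
    - [18,0,0]
    - [18,0,0]
  turn: [0,0,0,0,0,0]

```text
time: 2.13
tool_pos: [0.5817, 0.1104, 0.2982]
eef_rot: [-180.0, -0.1, 74.5]
contact_force: [-0.6, 1.0, 0.1]
gripper_width: 0.002
gripper_force: 0.0
```

```bash
python3 - <<'E'
from h import *
import pickle
s=manip.sense(); f=eyes.grab_frame('wrist'); cv2.imwrite('pics/w2.png',f[:,:,::-1]); pickle.dump(dict(s),open('w2.pkl','wb')); print(s['tool_pos'],s['eef_rot'],s['time'],s['joint_velocities'])
E
```

```text
[0.58174255 0.11043472 0.29824875] [-1.79999073e+02 -6.16912102e-02  7.44807471e+01] 2.1333 [-3.52678821 -1.0899166   2.14415944 -1.29165976 -0.06934041 -3.56183354]
```

View pics/w2.png

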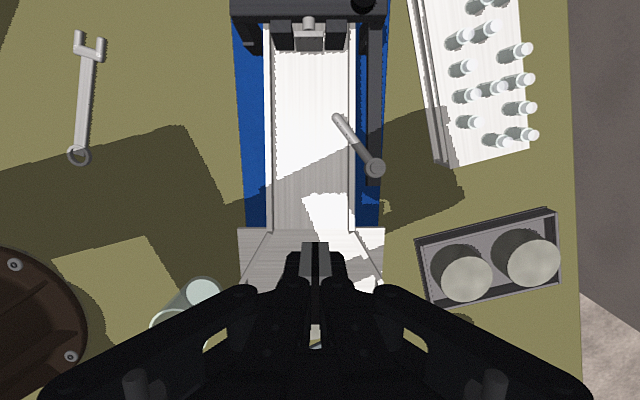

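View pics/w1.png

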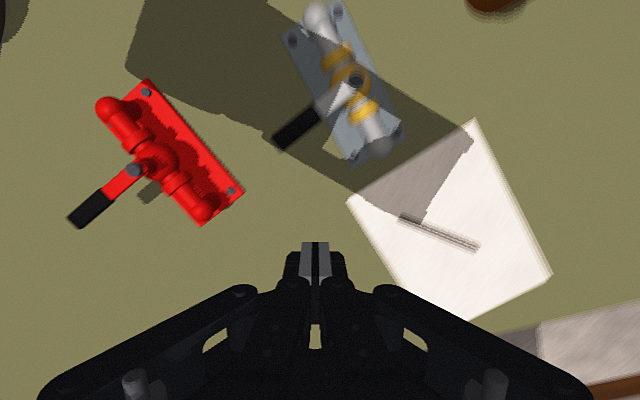

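w2 looks straight down the chute. Its inner edges are at columns about 272 and 349, the deck-plate corners at (238,228) and (385,228), and the jaws at rows 22 to 50. The keeper pivot is at (375,167) and its tip at (336,117). w1 shows the brass cock with its spindle at (356,80) and the grip end at about (277,145); the red one is at (150,160).

```bash
cat >> h.py <<'E'
from scipy.spatial.transform import Rotation as Ro
import pickle
W=eyes.calibration('wrist')
def wat(s,uv,z):
    H=np.array(W['hand_eye']); R=Ro.from_euler('xyz',s['eef_rot'],degrees=True).as_matrix()
    o=R@H[:3,3]+s['tool_pos']; d=R@H[:3,:3]@[(uv[0]-W['cx'])/W['fx'],(uv[1]-W['cy'])/W['fy'],1]; return o+d*(z-o[2])/d[2]
def inF(p,X): a=p[2]; d=np.array(X[:2])-p[:2]; return np.array([np.cos(a)*d[0]+np.sin(a)*d[1],-np.sin(a)*d[0]+np.cos(a)*d[1]])
E
python3 - <<'E'
from h import *
s=pickle.load(open('w2.pkl','rb'))
l=wat(s,(238,228),.115);r=wat(s,(385,228),.115)
yaw=np.arctan2((r-l)[1],(r-l)[0]);m=(l+r)/2
print('deck corners',l,r,np.linalg.norm(r-l),np.degrees(yaw),'crest',m)
# chute axis: floor mid at rows
def slope(uv,h=0):
    # intersect with floor plane raised by h: iterate
    z=.1
    for _ in range(30):
        X=wat(s,uv,z); d=(X[:2]-m[:2])@D; z=.115-max(d,0)*np.tan(np.radians(12))+h
    return X,d/np.cos(np.radians(12))
D=np.array([-np.sin(yaw),np.cos(yaw)])
for _ in range(2):
    for nm,uv,h in(('L230',(272.5,226),0),('R230',(349,226),0),('L60',(274,60),0),('R60',(349.5,60),0),('jawL',(284,51),.0),('jawR',(338,51),0),('jawTopL',(284,22),.045),('tip',(336,117),.044),('piv',(375,167),.044)):
        X,d=slope(uv,h); e=X[:2]-m[:2]; print(nm,np.round(X,4),'down',round(d,4),'x',round(e@[D[1],-D[0]],4))
    X1=(slope((272.5,226))[0]+slope((349,226))[0])/2;X2=(slope((274,60))[0]+slope((349.5,60))[0])/2
    v=X2-X1;D=v[:2]/np.linalg.norm(v[:2]);print('axis yaw',np.degrees(np.arctan2(D[1],D[0])))
s=pickle.load(open('w1.pkl','rb'));print(s['joint_velocities'])
print('w1 spindle',wat(s,(356,80),.11),'tip',wat(s,(278,144),.103),'elbows',wat(s,(318,15),.06),wat(s,(376,143),.06))
E
```

```text
deck corners [0.48067983 0.08144244 0.115     ] [0.64410837 0.03612165 0.115     ] 0.16959617224841325 -15.499362689502684 crest [0.5623941  0.05878205 0.115     ]
L230 [0.5197 0.073  0.1145] down 0.0023 x -0.045
R230 [0.6047 0.0494 0.1145] down 0.0023 x 0.0433
L60 [0.5716 0.2471 0.0759] down 0.188 x -0.0414
R60 [0.6523 0.2246 0.0759] down 0.1879 x 0.0424
jawL [0.5849 0.2532 0.0739] down 0.1977 x -0.0302
jawR [0.6425 0.2372 0.0739] down 0.1976 x 0.0296
jawTopL [0.594  0.2688 0.1152] down 0.2156 x -0.0257
tip [0.6192 0.1708 0.1328] down 0.1259 x 0.0248
piv [0.644  0.1143 0.143 ] down 0.077 x 0.0638
axis yaw 74.08408862429886
L230 [0.5197 0.073  0.1146] down 0.002 x -0.045
R230 [0.6047 0.0494 0.1145] down 0.0026 x 0.0433
L60 [0.5716 0.247  0.076 ] down 0.1877 x -0.0427
R60 [0.6524 0.2246 0.0759] down 0.1883 x 0.041
jawL [0.5849 0.2532 0.074 ] down 0.1974 x -0.0316
jawR [0.6425 0.2372 0.0739] down 0.1978 x 0.0282
jawTopL [0.594  0.2688 0.1152] down 0.2154 x -0.0272
tip [0.6192 0.1708 0.1328] down 0.1261 x 0.0239
piv [0.644  0.1143 0.1429] down 0.0774 x 0.0633
axis yaw 74.08435558347895
[ 4.92674222e+01  6.73671839e-03 -4.87472901e+00  1.17114012e-02
  4.87151847e+00 -2.52193151e+01]
w1 spindle [ 0.51483898 -0.28404623  0.11      ] tip [ 0.41725145 -0.32509511  0.103     ] elbows [ 0.49681265 -0.20335334  0.06      ] [ 0.52973667 -0.35867217  0.06      ]
```

The measurements agree with the sizes given: the deck is 169.6 mm wide (170 given) and the chute about 84 mm clear. The crest is at (0.562, 0.059), downhill runs at yaw 74.2°, and the jaws suggest the seated centre is about 159 mm down. The puck is about 77 mm uphill of the crest. I'll go behind it now.

>>> jog_arm:
  xyz:
    - [-4,0,0]
    - [-8,-0.3,0]
    - [-12,-0.6,0]
    - [-16,-0.6,0]
    - [-20,-0.6,0]
    - [-20.5,-0.6,0]
    - [-20.5,-0.6,2]
    - [-20.5,-0.6,5]
  turn: [0,0,0,0,0,0,0,0]

```text
time: 2.85
tool_pos: [0.5207, -0.0917, 0.2505]
eef_rot: [179.7, -0.0, 74.1]
contact_force: [1.4, 0.3, 0.2]
gripper_width: 0.001
gripper_force: 0.0
```

>>> jog_arm:
  xyz:
    - [0,0,2]
    - [0,0,4]
    - [0,0,4]
    - [0,0,4]
  turn: [0,0,0,0]

```text
time: 3.18
tool_pos: [0.5189, -0.0897, 0.2083]
eef_rot: [-179.9, 0.0, 74.3]
contact_force: [0.6, -0.7, 0.4]
gripper_width: -0.001
gripper_force: 0.0
```

```bash
python3 - <<'E'
from h import *
s=manip.sense(); print(s['tool_pos'],s['eef_rot'],s['time'])
f=[eyes.grab_frame(n)[:,:,::-1] for n in('scene','side')]
a=cv2.resize(f[0][130:250,290:430],None,fx=2.85,fy=2.85,interpolation=cv2.INTER_CUBIC);b=cv2.resize(f[1][130:250,230:370],None,fx=2.85,fy=2.85,interpolation=cv2.INTER_CUBIC)
cv2.imwrite('pics/chk.png',np.hstack([a,b]))
E
```

```text
[ 0.51894166 -0.08974962  0.20826382] [-1.79887943e+02  9.12551027e-03  7.42569327e+01] 3.1833
```

View pics/chk.png

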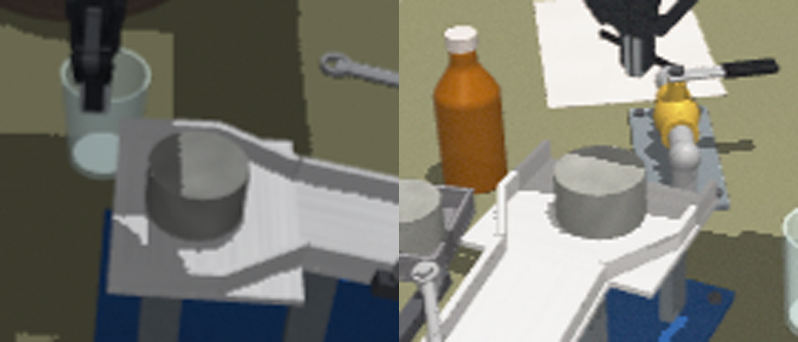

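The fingertip is behind the puck and on its line. I'll check the beaker's place before going down.

```bash
python3 - <<'E'
from h import *
print('beaker',at('scene',(324.5,184),0),at('scene',(327,156),.09),'side base',at('side',(378,241),0),'side rim',at('side',(380,209),.09))
C0=np.array([.5616,.059]);D=np.array([.2723,.9622]);N=np.array([.9622,-.2723])
for n,uv in(('scene',(290+198/2.85,130+158/2.85)),('side',(230+(600-399)/2.85,130+168/2.85))):
    X=at(n,uv,.16)[:2];print('puck',n,X,(X-C0)@D,(X-C0)@N)
X=manip.sense()['tool_pos'][:2];print('tcp',(X-C0)@D,(X-C0)@N)
for n in('scene','side'):print(n,'tip px',proj(n,manip.sense()['tool_pos']))
E
```

```text
beaker [ 0.34556272 -0.04615339  0.        ] [ 0.33958386 -0.0404948   0.09      ] side base [ 0.34711141 -0.04607635  0.        ] side rim [ 0.34950867 -0.05989601  0.09      ]
puck scene [ 0.53475352 -0.01347139] -0.0770422697879536 -0.00609772060418624
puck side [ 0.53677927 -0.01311457] -0.07614732903859463 -0.00424570978695412
tcp -0.15444025235049508 0.0007182463700310462
scene tip px [[323.33149669 167.32274696]]
side tip px [[312.85849851 155.0863657 ]]
```

>>> jog_arm:
  xyz:
    - [0,-0.5,2.5]
    - [0,-0.5,5]
    - [0,-0.5,7]
    - [0,-0.5,8]
    - [0,-0.5,8]
    - [0,-0.5,8]
    - [0.8,-0.5,8]
    - [1.6,-0.5,8]
  turn: [0,0,0,0,0,0,0,0]

```text
time: 3.95
tool_pos: [0.5203, -0.0724, 0.1299]
eef_rot: [179.9, -0.0, 74.2]
contact_force: [-0.2, 0.3, 0.3]
gripper_width: -0.0
gripper_force: 0.0
```

>>> jog_arm:
  xyz:
    - [0.6,0,0]
    - [1.2,0,0]
    - [1.8,0,0]
    - [2.4,0,0]
    - [3.0,0,0]
    - [3.6,0,0]
    - [4.2,0,0]
    - [4.2,0,0]
  turn: [0,0,0,0,0,0,0,0]

```text
time: 4.62
tool_pos: [0.5311, -0.0311, 0.1288]
eef_rot: [180.0, -0.0, 74.3]
contact_force: [0.2, -0.5, 0.6]
gripper_width: -0.001
gripper_force: 0.0
```

```bash
cat > st.py <<'E'
from h import *
C0=np.array([.5616,.059]);D=np.array([.2723,.9622]);N=np.array([.9622,-.2723])
s=manip.sense();X=s['tool_pos'];u=(X[:2]-C0)@D;f=s['contact_force']
print('t',s['time'],'u',round(u,4),'x',round((X[:2]-C0)@N,4),'z',round(X[2],4),'above floor',round(X[2]-.115+max(u,0)*.2126,4),'F down/x/z',f[:2]@D,f[:2]@N,f[2],'yaw',s['eef_rot'][2])
E
python3 st.py
```

```text
t 4.6167 u -0.095 x -0.0048 z 0.1288 above floor 0.0138 F down/x/z -0.4094617989947028 0.33994700096069363 0.5569265952047893 yaw 74.3474258137734
```

>>> jog_arm:
  xyz:
    - [0.6,0,0]
    - [1.2,0.1,0]
    - [1.8,0.1,0]
    - [2.4,0.2,0]
    - [3.0,0.2,0]
    - [3.6,0.3,0]
    - [4.2,0.3,0]
    - [4.8,0.4,0]
  turn: [0,0,0,0,0,0,0,0]

```text
time: 5.28
tool_pos: [0.5473, 0.0134, 0.1286]
eef_rot: [-180.0, 0.0, 74.3]
contact_force: [-1.6, -5.0, 4.1]
gripper_width: -0.002
gripper_force: 2.7
```

>>> jog_arm:
  xyz:
    - [0.5,0,0]
    - [1.0,0,0]
    - [1.5,0,0]
    - [2.0,0,0]
    - [2.5,0,0]
    - [3.0,0,0]
    - [3.5,0,0]
    - [4.0,0,0]
  turn: [0,0,0,0,0,0,0,0]

```text
time: 5.95
tool_pos: [0.5583, 0.052, 0.1284]
eef_rot: [-180.0, 0.0, 74.3]
contact_force: [-0.1, -0.6, -0.8]
gripper_width: -0.002
gripper_force: 0.6
```

```bash
python3 st.py
```

```text
t 5.95 u -0.0076 x -0.0013 z 0.1284 above floor 0.0134 F down/x/z -0.6427383455219448 0.04916852801802471 -0.7583092765094461 yaw 74.30584958523397
```

>>> jog_arm:
  xyz:
    - [0.5,0,0]
    - [1.0,0,0.1]
    - [1.5,0,0.2]
    - [2.0,0,0.3]
    - [2.5,0,0.4]
    - [3.0,0,0.5]
    - [3.5,0,0.6]
    - [4.0,0,0.7]
  turn: [0,0,0,0,0,0,0,0]

```text
time: 6.62
tool_pos: [0.5692, 0.0905, 0.1214]
eef_rot: [-180.0, 0.0, 74.3]
contact_force: [-0.5, -1.7, -1.0]
gripper_width: -0.001
gripper_force: 0.6
```

>>> jog_arm:
  xyz:
    - [0.4,0,0.1]
    - [0.8,0,0.2]
    - [1.2,0,0.25]
    - [1.6,0,0.35]
    - [2.0,0,0.42]
    - [2.4,0,0.5]
  turn: [0,0,0,0,0,0]

```text
time: 7.12
tool_pos: [0.5756, 0.1134, 0.1164]
eef_rot: [-180.0, 0.0, 74.3]
contact_force: [-1.9, -2.8, -0.9]
gripper_width: -0.004
gripper_force: 1.1
```

```bash
python3 st.py; python3 - <<'E'
from h import *
import pickle
s=manip.sense(); f=eyes.grab_frame('wrist'); cv2.imwrite('pics/w3.png',f[:,:,::-1]); pickle.dump(dict(s),open('w3.pkl','wb'))
# grey blob columns along centre line, brief profile
g=cv2.cvtColor(f,cv2.COLOR_RGB2GRAY);print([int(v) for v in g[0:300:10,315]])
E
```

```text
t 7.1167 u 0.0562 x -0.0013 z 0.1164 above floor 0.0133 F down/x/z -3.194275982462732 -1.1179609458778064 -0.9173879092642421 yaw 74.29642403465196
[240, 241, 241, 242, 242, 243, 243, 169, 166, 170, 167, 165, 164, 169, 168, 172, 172, 176, 125, 96, 94, 93, 99, 98, 96, 100, 16, 15, 21, 23]
```

The puck is ahead of the pusher and starting to meet the keeper. I'll go on gently and watch the force.

>>> jog_arm:
  xyz:
    - [0.3,0,0.06]
    - [0.6,0,0.13]
    - [0.9,0,0.19]
    - [1.2,0,0.25]
  turn: [0,0,0,0]

```text
time: 7.5
tool_pos: [0.5789, 0.1249, 0.114]
eef_rot: [-180.0, 0.0, 74.3]
contact_force: [-1.2, -2.5, -1.9]
gripper_width: -0.0
gripper_force: 1.4
```

>>> jog_arm:
  xyz:
    - [0.25,0,0.05]
    - [0.5,0,0.1]
    - [0.75,0,0.16]
    - [1.0,0,0.21]
  turn: [0,0,0,0]

```text
time: 7.83
tool_pos: [0.5816, 0.1345, 0.1119]
eef_rot: [-180.0, 0.0, 74.3]
contact_force: [-1.6, -2.0, 0.3]
gripper_width: -0.002
gripper_force: 1.0
```

>>> jog_arm:
  xyz:
    - [0.2,0,0.04]
    - [0.4,0,0.08]
    - [0.6,0,0.13]
    - [0.8,0,0.17]
  turn: [0,0,0,0]

```text
time: 8.17
tool_pos: [0.5838, 0.1422, 0.1102]
eef_rot: [180.0, 0.0, 74.3]
contact_force: [-2.0, -2.2, 0.3]
gripper_width: -0.001
gripper_force: 1.1
```

```bash
python3 st.py
```

```text
t 8.1667 u 0.0861 x -0.0013 z 0.1102 above floor 0.0135 F down/x/z -2.647807639437182 -1.3694837718051789 0.33757145017722673 yaw 74.30255851449485
```

>>> jog_arm:
  xyz:
    - [0.2,0,0.04]
    - [0.4,0,0.08]
    - [0.6,0,0.13]
    - [0.8,0,0.17]
  turn: [0,0,0,0]

```text
time: 8.5
tool_pos: [0.586, 0.1499, 0.1085]
eef_rot: [180.0, -0.0, 74.3]
contact_force: [-2.5, -1.0, -0.5]
gripper_width: -0.002
gripper_force: 0.8
```

>>> jog_arm:
  xyz:
    - [0.1,0,0.02]
    - [0.2,0,0.04]
    - [0.3,0,0.06]
    - [0.4,0,0.08]
  turn: [0,0,0,0]

```text
time: 8.83
tool_pos: [0.587, 0.1536, 0.1078]
eef_rot: [-180.0, 0.0, 74.3]
contact_force: [-1.2, -1.7, 1.4]
gripper_width: -0.003
gripper_force: 1.2
```

```bash
python3 st.py
```

```text
t 8.8333 u 0.0979 x -0.0013 z 0.1078 above floor 0.0136 F down/x/z -2.004901515829416 -0.6865412035159191 1.3972633302248645 yaw 74.30131196366214
```

>>> jog_arm:
  xyz:
    - [0.1,0,0.02]
    - [0.2,0,0.04]
    - [0.3,0,0.06]
    - [0.4,0,0.08]
  turn: [0,0,0,0]

```text
time: 9.17
tool_pos: [0.5881, 0.1575, 0.1069]
eef_rot: [-180.0, 0.0, 74.3]
contact_force: [-1.0, -2.2, 1.2]
gripper_width: -0.003
gripper_force: 0.9
```

```bash
python3 st.py
```

```text
t 9.1667 u 0.1019 x -0.0014 z 0.1069 above floor 0.0136 F down/x/z -2.4181985345037025 -0.30678643687812435 1.2183887437656238 yaw 74.29699411770669
```

>>> jog_arm:
  xyz:
    - [0.1,0,0.02]
    - [0.2,0,0.04]
    - [0.3,0,0.06]
  turn: [0,0,0]

```text
time: 9.42
tool_pos: [0.5889, 0.1604, 0.1063]
eef_rot: [180.0, -0.0, 74.3]
contact_force: [-0.8, -1.0, 0.8]
gripper_width: 0.002
gripper_force: 0.8
```

>>> jog_arm:
  xyz:
    - [0.1,0,0.02]
    - [0.2,0,0.04]
    - [0.3,0,0.06]
  turn: [0,0,0]

```text
time: 9.67
tool_pos: [0.5898, 0.1633, 0.1058]
eef_rot: [180.0, -0.0, 74.3]
contact_force: [-0.4, -1.6, 0.2]
gripper_width: -0.003
gripper_force: 0.8
```

```bash
python3 st.py
```

```text
t 9.6667 u 0.108 x -0.0012 z 0.1058 above floor 0.0137 F down/x/z -1.6342224094903668 0.08876611850582572 0.19366445798675935 yaw 74.3048845452799
```

>>> jog_arm:
  xyz:
    - [0.1,0,0.02]
    - [0.2,0,0.04]
    - [0.2,0,0.04]
  turn: [0,0,0]

```text
time: 9.92
tool_pos: [0.5903, 0.1652, 0.1053]
eef_rot: [180.0, -0.0, 74.3]
contact_force: [0.1, -0.1, -0.7]
gripper_width: -0.003
gripper_force: 0.5
```

>>> jog_arm:
  xyz:
    - [0.1,0,0.02]
    - [0.2,0,0.04]
    - [0.2,0,0.04]
  turn: [0,0,0]

```text
time: 10.17
tool_pos: [0.5908, 0.1672, 0.1049]
eef_rot: [180.0, -0.0, 74.3]
contact_force: [-0.3, -0.7, -0.9]
gripper_width: -0.004
gripper_force: 0.7
```

```bash
python3 st.py
```

```text
t 10.1667 u 0.112 x -0.0013 z 0.1049 above floor 0.0137 F down/x/z -0.7271014106983886 -0.08317434714159042 -0.9025121476815852 yaw 74.30282624750589
```

>>> jog_arm:
  xyz:
    - [0.1,0,0.02]
    - [0.2,0,0.04]
    - [0.2,0,0.04]
  turn: [0,0,0]

```text
time: 10.42
tool_pos: [0.591, 0.1687, 0.1045]
eef_rot: [-180.0, 0.0, 74.3]
contact_force: [-3.4, -5.5, 1.5]
gripper_width: 0.0
gripper_force: 3.0
```

>>> jog_arm:
  xyz:
    - [0.1,0,0.02]
    - [0.2,0,0.04]
  turn: [0,0]

```text
time: 10.58
tool_pos: [0.591, 0.1694, 0.1042]
eef_rot: [-179.9, 0.2, 74.3]
contact_force: [-7.5, -22.7, 14.3]
gripper_width: 0.001
gripper_force: 13.5
```

```bash
python3 st.py
```

```text
t 10.5833 u 0.1142 x -0.0018 z 0.1042 above floor 0.0135 F down/x/z -23.890038621964976 -1.0615180655779914 14.26750899730342 yaw 74.3386064474682
```

The force rose steeply to 24 N, so the puck is firm on the jaws. I'll back off at once and check the keeper.

>>> jog_arm:
  xyz:
    - [-0.2,0,-0.05]
    - [-0.5,0,-0.1]
    - [-1.5,0,-0.4]
    - [-3,0,-1]
    - [-3,0,-3]
    - [-3,0,-6]
    - [-3,0,-9]
    - [-3,0,-9]
  turn: [0,0,0,0,0,0,0,0]

```text
time: 11.25
tool_pos: [0.5863, 0.1414, 0.2001]
eef_rot: [179.6, -0.2, 74.3]
contact_force: [1.9, -0.5, 0.6]
gripper_width: 0.003
gripper_force: 0.0
```

```bash
python3 st.py; python3 - <<'E'
from h import *
s=manip.sense(); f=eyes.grab_frame('wrist'); pickle.dump(dict(s),open('w4.pkl','wb'));cv2.imwrite('pics/w4.png',f[:,:,::-1])
g=eyes.grab_frame('scene'); cv2.imwrite('pics/s4.png',g[:,:,::-1])
a=cv2.resize(f[0:200,215:415,::-1],(500,500),interpolation=cv2.INTER_CUBIC);b=cv2.resize(g[175:275,440:500+15,::-1],(299,400),interpolation=cv2.INTER_CUBIC)
b=cv2.copyMakeBorder(b,0,100,0,0,cv2.BORDER_CONSTANT);cv2.imwrite('pics/last.png',np.hstack([a,b]))
E
```

```text
t 11.25 u 0.086 x 0.0013 z 0.2001 above floor 0.1034 F down/x/z 0.04414434810118595 1.9440417987998249 0.6038369597371843 yaw 74.26891071304337
```

View pics/last.png

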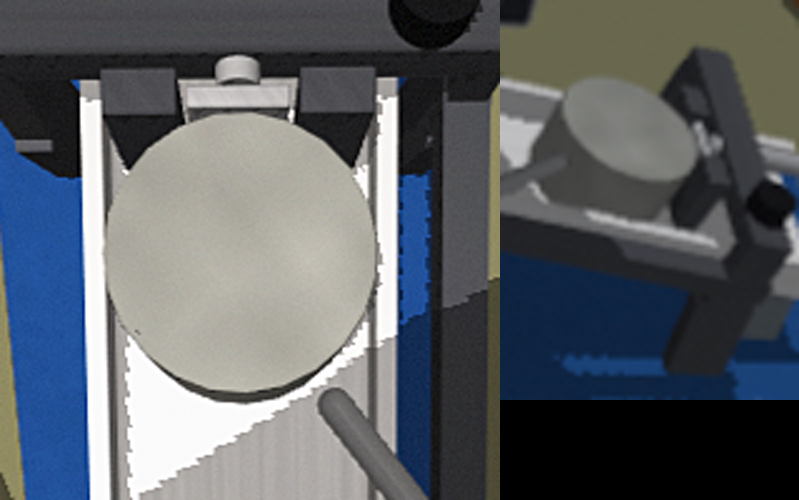

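The last view shows the puck seated between the two jaws and against the plunger. The keeper's tip, at crop (330,402), is behind its rear +x side. I'll compare the tip's position with its closed position in w2 and work out the cock geometry.

```bash
python3 - <<'E'
from h import *
C0=np.array([.5616,.059]);D=np.array([.2723,.9622]);N=np.array([.9622,-.2723])
s=pickle.load(open('w4.pkl','rb'))
def S(s,uv,h):
    z=.1
    for _ in range(30): X=wat(s,uv,z);u=(X[:2]-C0)@D;z=.115-u*.2126+h/.978
    return np.round([u/.978,(X[:2]-C0)@N],4)
print('tip now',S(s,(347,160),.044),'before',S(pickle.load(open('w2.pkl','rb')),(336,117),.044))
print('puck top centre',S(s,(215+241/2.5,253/2.5),.045))
# cock
sp=np.array([.5147,-.2865]);tip=np.array([.4188,-.3249])
yaw=np.radians(12.9)  # cock yaw from pipe: check below
for a,b in(((.5327,-.3664),(.4930,-.2084)),((.5297,-.3587),(.4968,-.2034))):
    d=np.subtract(b,a);print('pipe yaw',np.degrees(np.arctan2(-d[0],d[1])),'mid',np.add(a,b)/2)
print('handle dir',np.degrees(np.arctan2(*(tip-sp)[::-1])))
E
```

```text
tip now [0.1285 0.0234] before [0.1261 0.0249]
puck top centre [ 0.1687 -0.0014]
pipe yaw 14.104483161148742 mid [ 0.51285 -0.2874 ]
pipe yaw 11.961153715212644 mid [ 0.51325 -0.28105]
handle dir -158.17799163640765
```

The keeper tip is within 2.5 mm of its closed place, so the keeper has closed behind the puck, which is about 168 mm down and within range. Now the brass cock: spindle (0.514, -0.286), yaw about 13°, and the handle at about 9°, so it must swing counter-clockwise from direction 202° to 283°. I'll move over there.

>>> jog_arm:
  xyz:
    - [-3,0,-2]
    - [-7,-0.6,-4]
    - [-11,-1,-5]
    - [-15,-1.4,-5]
    - [-19,-1.8,-5]
    - [-23,-2.2,-5]
    - [-27,-2.6,-5]
    - [-31,-3,-5]
  turn: [0,0,0,0,0,0,0,0]

```text
time: 12.02
tool_pos: [0.4689, -0.15, 0.2434]
eef_rot: [-179.9, -0.0, 74.3]
contact_force: [1.2, 0.1, 0.5]
gripper_width: -0.002
gripper_force: 0.0
```

>>> jog_arm:
  xyz:
    - [-4,-0.4,0]
    - [-8,-0.8,0]
    - [-12,-1,0]
    - [-12,-1,0]
    - [-12,-1,0]
    - [-12,-1,0]
  turn: [0,0,0,0,0,0]

```text
time: 12.52
tool_pos: [0.428, -0.261, 0.2434]
eef_rot: [-179.9, -0.0, 74.2]
contact_force: [-0.7, 0.3, 0.5]
gripper_width: -0.003
gripper_force: 0.0
```

```bash
cat > ck.py <<'E'
from h import *
s=manip.sense();X=s['tool_pos'];sp=np.array([.514,-.286]);e=X[:2]-sp;y=np.radians(s['eef_rot'][2]);M=np.array([[np.cos(y),np.sin(y)],[np.sin(y),-np.cos(y)]])
print('t',s['time'],X,'yaw',s['eef_rot'][2],'r',np.linalg.norm(e),'psi',np.degrees(np.arctan2(e[1],e[0]))%360,'F',s['contact_force'],'q',np.round(s['q'],0))
for p in(165,174,183,192,201,210,219,228,237,246,255,264,268): 
    t=sp+.087*np.array([np.cos(np.radians(p)),np.sin(np.radians(p))]);print(p,np.round(100*M@(t-X[:2]),1))
E
python3 ck.py
```

```text
t 12.5167 [ 0.42802414 -0.26103191  0.24337823] yaw 74.21986429153026 r 0.08952795161237083 psi 163.80627259872466 F [-0.66497283  0.2587799   0.50979749] q [-35.  15. 110.   0.  55. -19.]
165 [-0.2  0.3]
174 [-1.5  0.4]
183 [-2.9  0.7]
192 [-4.1  1.3]
201 [-5.3  2. ]
210 [-6.3  2.9]
219 [-7.2  3.9]
228 [-7.9  5.1]
237 [-8.4  6.4]
246 [-8.7  7.7]
255 [-8.8  9.1]
264 [-8.6 10.4]
268 [-8.5 11. ]
```

>>> jog_arm:
  xyz:
    - [-0.2,0.3,4]
    - [-0.2,0.3,8]
    - [-0.2,0.3,12]
    - [-0.2,0.3,15.2]
    - [-0.2,0.3,15.2]
    - [-0.2,0.3,15.2]
    - [-0.8,0.3,15.2]
    - [-1.5,0.4,15.2]
  turn: [0,0,0,0,0,0,0,0]

```text
time: 13.18
tool_pos: [0.4298, -0.2772, 0.0942]
eef_rot: [179.8, 0.1, 74.4]
contact_force: [-0.4, 0.6, -0.0]
gripper_width: -0.001
gripper_force: 0.0
```

```bash
python3 ck.py
```

```text
t 13.1833 [ 0.42982175 -0.27719101  0.0942171 ] yaw 74.38880751659329 r 0.08463791207757024 psi 174.02592078977926 F [-0.41683649  0.61103446 -0.01830181] q [-36.  28. 117.   0.  35. -21.]
165 [ 1.3 -0.4]
174 [-0.  -0.2]
183 [-1.4  0.1]
192 [-2.6  0.6]
201 [-3.8  1.4]
210 [-4.8  2.3]
219 [-5.7  3.3]
228 [-6.4  4.5]
237 [-6.9  5.7]
246 [-7.2  7.1]
255 [-7.3  8.4]
264 [-7.2  9.8]
268 [-7.  10.4]
```

>>> jog_arm:
  xyz:
    - [-0.7,0,0.2]
    - [-1.4,0.1,0.2]
    - [-2.0,0.3,0.2]
    - [-2.6,0.6,0.2]
    - [-3.2,1.0,0.2]
    - [-3.8,1.4,0.2]
    - [-4.3,1.8,0.2]
    - [-4.8,2.3,0.2]
  turn: [0,0,0,0,0,0,0,0]

```text
time: 13.85
tool_pos: [0.4379, -0.3296, 0.09]
eef_rot: [-180.0, -0.0, 74.3]
contact_force: [-0.8, 3.5, 0.4]
gripper_width: 0.001
gripper_force: 1.5
```

```bash
python3 ck.py
```

```text
t 13.85 [ 0.43786699 -0.32955913  0.09000786] yaw 74.29530367469586 r 0.08771335709354117 psi 209.77582311858873 F [-0.77452403  3.45195027  0.3647897 ] q [-40.  30. 112.   0.  38. -24.]
165 [ 6.1 -2.5]
174 [ 4.8 -2.4]
183 [ 3.5 -2.1]
192 [ 2.2 -1.6]
201 [ 1.1 -0.8]
210 [0.  0.1]
219 [-0.8  1.1]
228 [-1.5  2.3]
237 [-2.1  3.6]
246 [-2.4  4.9]
255 [-2.4  6.3]
264 [-2.3  7.6]
268 [-2.2  8.2]
```

The handle is moving: 3.5 N at 8 cm is about the 0.25 N m given.

>>> jog_arm:
  xyz:
    - [-0.4,0.6,0]
    - [-0.8,1.1,0]
    - [-1.2,1.7,0]
    - [-1.5,2.3,0]
    - [-1.8,2.9,0]
    - [-2.1,3.6,0]
    - [-2.3,4.2,0]
    - [-2.4,4.9,0]
  turn: [0,0,0,0,0,0,0,0]

```text
time: 14.52
tool_pos: [0.4788, -0.3658, 0.0901]
eef_rot: [-180.0, -0.0, 74.3]
contact_force: [-2.3, 3.3, -0.1]
gripper_width: 0.004
gripper_force: 1.6
```

```bash
python3 ck.py | sed -n '1p;10,14p'
```

```text
t 14.5167 [ 0.47884723 -0.36583586  0.09005384] yaw 74.29950193979656 r 0.0872323420067523 psi 246.235476611264 F [-2.31220271  3.25178    -0.14083069] q [-40.  34. 105.  -0.  42. -25.]
237 [ 0.3 -1.4]
246 [ 0. -0.]
255 [-0.1  1.3]
264 [0.1 2.7]
268 [0.2 3.3]
```

>>> jog_arm:
  xyz:
    - [0,0.5,0]
    - [-0.1,1.0,0]
    - [-0.1,1.3,0]
    - [0,1.7,0]
  turn: [0,0,0,0]

```text
time: 14.85
tool_pos: [0.4951, -0.3703, 0.0901]
eef_rot: [-180.0, 0.0, 74.3]
contact_force: [-3.8, 0.1, -0.4]
gripper_width: 0.002
gripper_force: 1.7
```

>>> jog_arm:
  xyz:
    - [0,0.2,0]
    - [0,0.4,0]
    - [0,0.6,0]
  turn: [0,0,0]

```text
time: 15.1
tool_pos: [0.5007, -0.3716, 0.0901]
eef_rot: [-180.0, -0.0, 74.3]
contact_force: [-4.0, 1.5, -0.1]
gripper_width: -0.004
gripper_force: 1.4
```

```bash
python3 ck.py | sed -n '1p;12,14p'
```

```text
t 15.1 [ 0.50070785 -0.37162458  0.0901394 ] yaw 74.30521407399257 r 0.0866501629250329 psi 261.1759774143579 F [-4.00469616  1.52286693 -0.13000396] q [-39.  35. 102.  -0.  43. -24.]
255 [-0.1 -0.9]
264 [0.  0.4]
268 [0.2 1. ]
```

Close to the stop now, so 1 mm steps.

>>> jog_arm:
  xyz:
    - [0,0.1,0]
    - [0,0.2,0]
    - [0,0.3,0]
  turn: [0,0,0]

```text
time: 15.35
tool_pos: [0.5035, -0.3725, 0.0902]
eef_rot: [-180.0, -0.0, 74.3]
contact_force: [-3.2, 2.6, 0.4]
gripper_width: -0.002
gripper_force: 1.4
```

>>> jog_arm:
  xyz:
    - [0,0.1,0]
    - [0,0.2,0]
    - [0,0.2,0]
  turn: [0,0,0]

```text
time: 15.6
tool_pos: [0.5057, -0.3732, 0.0902]
eef_rot: [180.0, 0.0, 74.3]
contact_force: [-3.1, 1.1, -0.7]
gripper_width: 0.003
gripper_force: 1.1
```

>>> jog_arm:
  xyz:
    - [0,0.1,0]
    - [0,0.2,0]
    - [0,0.2,0]
  turn: [0,0,0]

```text
time: 15.85
tool_pos: [0.5076, -0.3737, 0.0902]
eef_rot: [180.0, 0.0, 74.3]
contact_force: [-2.6, 1.5, -0.7]
gripper_width: 0.003
gripper_force: 1.2
```

>>> jog_arm:
  xyz:
    - [0,0.1,0]
    - [0,0.2,0]
    - [0,0.2,0]
  turn: [0,0,0]

```text
time: 16.1
tool_pos: [0.5089, -0.3739, 0.09]
eef_rot: [-179.9, -0.0, 74.3]
contact_force: [-5.3, 1.8, 0.0]
gripper_width: 0.001
gripper_force: 2.7
```

>>> jog_arm:
  xyz:
    - [0,0.1,0]
    - [0,0.2,0]
    - [0,0.2,0]
  turn: [0,0,0]

```text
time: 16.35
tool_pos: [0.5095, -0.3739, 0.0898]
eef_rot: [-179.8, -0.0, 74.3]
contact_force: [-15.0, 3.2, 6.7]
gripper_width: 0.001
gripper_force: 6.7
```

The force jumped to 15 N with almost no travel, so the handle is on its hard stop. I'll back away, lift, and verify both states by measurement.

>>> jog_arm:
  xyz:
    - [0,-0.5,0]
    - [0,-1.5,0]
    - [0,-3,0]
    - [0,-3.5,-2]
    - [0,-3.5,-6]
    - [0,-3.5,-10]
    - [0,-3.5,-14]
    - [0,-3.5,-18]
  turn: [0,0,0,0,0,0,0,0]

```text
time: 17.02
tool_pos: [0.4772, -0.3651, 0.2723]
eef_rot: [179.9, 0.0, 74.3]
contact_force: [1.4, -0.8, 0.0]
gripper_width: 0.002
gripper_force: 0.0
```

>>> jog_arm:
  xyz:
    - [-4,0,0]
    - [-8,0,0]
    - [-8,0,0]
    - [-8,0,0]
  turn: [0,0,0,0]

```text
time: 17.35
tool_pos: [0.4551, -0.444, 0.2703]
eef_rot: [179.9, 0.0, 74.2]
contact_force: [-0.1, -0.1, 0.0]
gripper_width: -0.004
gripper_force: 0.0
```

```bash
python3 - <<'E'
from h import *
s=manip.sense();print(s['time'],s['tool_pos'],s['contact_force'])
g=eyes.grab_frame('scene');cv2.imwrite('pics/s5.png',g[:,:,::-1]);w=eyes.grab_frame('wrist');cv2.imwrite('pics/w5.png',w[:,:,::-1])
# black grip blob in the scene around the spindle
u=proj('scene',[.514,-.286,.108])[0];print('spindle px',u)
m=(g.max(2)<35).astype(np.uint8);x0,y0=int(u[0])-60,int(u[1])-45
n,l,st,c=cv2.connectedComponentsWithStats(m[y0:y0+90,x0:x0+100])
for k in range(1,n):
    if st[k,4]>25:
        P=c[k]+[x0,y0];X=at('scene',P,.105);d=X[:2]-[.514,-.286];print(st[k],P,X,'r',np.linalg.norm(d),'dir',np.degrees(np.arctan2(d[1],d[0]))%360)
# puck and bottle: change against the earlier frames
s4=cv2.imread('pics/s4.png')[:,:,::-1];s0=cv2.imread('pics/scene0.png')[:,:,::-1]
print('feeder change s4->s5',np.abs(g[180:260,440:520].astype(int)-s4[180:260,440:520]).mean())
def bot(f): h=(f[:,:,0].astype(int)-f[:,:,2]>50)&(f[:,:,0]>70);h[:255]=0;h[:,:250]=0;h[:,300:]=0;return np.argwhere(h).mean(0),h.sum()
print('bottle',bot(s0),bot(g))
E
```

```text
17.35 [ 0.45506798 -0.44402092  0.27027909] [-0.05041918 -0.05669009  0.02664461]
spindle px [232.57651139 212.29172362]
[ 10  50  29  16 247] [195.7611336  224.79757085] [ 0.53375128 -0.36428523  0.105     ] r 0.08073840767667821 dir 284.160147073022
feeder change s4->s5 5.340729166666667
bottle (array([298.31326282, 274.10089504]), np.int64(1229)) (array([299.78100073, 274.0275562 ]), np.int64(1379))
```

The handle points at 284° (283° ± 1° expected for fully open), the bottle hasn't moved, and the robot is clear of everything. Handing in.

```bash
python3 -c "
from cell import job
print(job.close_job())"
```

```text
the job is handed in; nothing more can be done
None
```

The puck is seated against the stop with the keeper closed behind it, the air cock was then opened to its hard stop, the bottle was not touched, and the job is handed in at about 17 s; the judge's verdict was not shown.

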